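# Level the file riser and keep the spirit level pressed on it

### The arm

A 7-joint arm with a two-finger parallel gripper is mounted at the origin on the work surface. World frame = base frame: x ahead of the robot, y to its left, z up, the work surface at z = 0. Lengths are in m, angles in rad, forces in N, time in s.
With the tool pointing down it reaches from about 0.4 to 0.9 m from the base axis. Payload 5.5 kg.
Tool frame: the origin (TCP) lies at the very end of the fingers, on their centre line; the grasp point (between the pads) lies bot.grip_depth behind it (bot.grip_depth is the distance from the TCP to the grasp point, in m); z points along the fingers, y is the line along which they close (so a half turn about z gives the same grasp; the last joint's range is limited). The gripper opens to 85 mm and grips with 20 to 120 N. Pads are 22 mm wide; open, the fingers measure 114 mm over their backs; the gripper's body (76 mm by 85 mm) begins 54 mm behind the grasp point. The pads swing forward as they close: fully open they stand 13 mm farther back than shut.
Start: joints at [-0.846, 0.501, -0.427, 1.55, 0.221, 1.138, -0.21], TCP at [0.29, 0.582, 0.231] pointing down, gripper open.
Joint ranges: [-2.88, 2.88], [-0.31, 2.03], [-1.54, 1.56], [0.2, 2.42], [-1.41, 4.55], [0.19, 2.02], [-2.57, 2.57]. Speed limits (rad/s): [2.57, 2.57, 3.14, 3.14, 3.14, 3.14, 3.14].

### API

Orientations are given as a rotation vector (axis times angle).
In Python, from workcell import bot gives the robot as it stands.
- The arm moves only by the tool apply_moves, never from a script. Its argument "motion" is a list of rows, each an object with "rotation": the turn, a rotation vector about the world's x, y, z in units of 6 degrees (1.0 is 6 degrees), a list of three; "xyz": the shift along the world's x, y, z in units of 25 mm (1.0 is 25 mm), a list of three; "hand": the finger opening in mm, from 0 to 85.4. A call has 1 to 12 rows; each row is the pose to reach, as a shift and turn from the pose commanded when the call began; what a row does not reach only later rows make up. A row lasts 1/10 s, in which the tool goes at most 50 mm and 8.59 degrees, less where a joint would pass 70% of its speed; a pose out of reach is approached as far as the arm can. A call with a gripper value outside its range is refused whole. The fingers move at their own pace and stop on an object; "force" is the grip in N (left out, the last holds). Time passes only in rows, so rows that repeat a pose let the fingers close. It gives the time, the measured TCP pose, the force, the opening and the grip force at its end, in the units of the state.
- bot.read_state(): the state, without advancing time (a new reading comes with each control period).
- bot.camera(name): name is "side" or "top" or "wrist"; returns (picture, depth): 400x640x3 uint8, red, green, blue; 400x640 float32, m along the optical axis (not along the pixel's ray), 0 where there is no reading.
- bot.camera_params(name): a dict with "K" (3x3 intrinsics, pixels), "world_from_camera" (4x4, takes a point from camera to world coordinates). Camera axes: x right, y up, looking along -z (the intrinsics and any distortion apply to the point x, -y, -z); pixel columns grow to the right and rows downward; lengths in m; the calibration is good to about 2 mm. A picture is of the moment at which its call begins: read the wrist's pose just before it. camera_params takes no time and is no camera call; for the wrist camera it gives the pose at the moment of the call.
- bot.close_job(): hands the job in; it is judged then, once.
The state is a dict: "clock": time; "q": joint angles; "qd": joint speeds; "joint_torque": joint torques, N m; "position": TCP position; "tool_rot": TCP orientation; "ft_force": force on the tool from outside, world axes, zero at the start; "moment": the same for the moment, N m; "finger_gap": finger opening in m; "gripper_force": force on a finger pad.
Only numpy, scipy, OpenCV 4.12 (cv2) and the standard library are available. Lean on these libraries where they do the work, as an engineer would, in place of code of your own. Each camera call takes 0.05 s, during which the arm holds its last target. There are 200 camera calls.

### The job

Lay the spirit level upright and lengthways on the board of the low file riser and let go of it; then turn the wing knob of the riser's screw foot until the bubble sits between the two lines of the vial. Finally press down on top of the spirit level with about 10 N, bubble still centred, and finish while holding it pressed like that: do not let go at the end. Leave the other desk things where they are.

Things in the scene. Friction and masses are not known exactly. Their poses are not given: they have to be found in the camera images.
- level: spirit level: aluminium bar 220 mm long (x), 28 wide (y), 45 tall (z up), 0.2-0.32 kg, upright on the desk right of the riser. Origin: centre of underside. The middle 76 mm of its top is a recess (30 mm high) with a green vial, top 43 mm high; solid end blocks, centred 74 mm either side, are 45 mm high. Grip across the width at the middle, in the lower 30 mm; press on an end block.
- bubble (a joint): white bubble, 12 mm long, in the vial: offset (m) from the vial's middle along the level's +x; 0 = centred, limits +-0.022. It drifts to the higher end, 0.4 mm per milliradian of slope, and settles in about 1 s. Two black lines stand 10 mm either side of the middle, so it is between them up to 4 mm off.
- riser: stand of the low file riser, fixed to the desk: origin on the desk under the riser's middle, z up, y along the riser. At y = -170 mm a dark steel block carries the board's hinge; at y = +170 mm the screw foot stands on a round rubber pad.
- riser_board: plywood board of the riser, empty; 160 mm (x) by 420 (y), 18 thick. Origin on its top face on the hinge line, 55 mm above the desk; it spans y -30 to +390, x -80 to +80 mm; z normal to its top. The screw stud passes it at y = 340; that end starts low, by 0.02 to 0.042 rad. A level centred at y = 140 mm leaves finger room round the knob (50 to 250 is allowed).
- foot_knob: black wing knob on the screw stud. Origin: on its vertical axis, 72 mm above the desk (fixed height), under its 32 mm hub. The wing is a bar 56 mm long (x), 14 thick (y), 6 to 32 mm above the origin. Clockwise from above raises the board's foot end by 0.02 rad of slope per rad of turn, no play; 1.0 to 2.1 rad is needed. It takes about 0.25 N m and stays where left.
- stapler: black desk stapler, 150 x 36 x 54 mm; a bystander. Origin at the centre of its underside, z up
- hole_punch: two-hole punch, 110 x 130 x 60 mm; a bystander. Origin at the centre of its underside, z up
- stamp: wooden rubber stamp standing upright, 40 mm across, 66 mm tall; a bystander. Origin at the centre of its underside, z up
- ink_pad: flat dark steel ink pad tin, 80 x 110 x 18 mm; a bystander. Origin at the centre of its underside, z up
- pen_cup: empty dark pen cup, 80 mm across, 100 mm tall; a bystander. Origin at the centre of its underside, z up
- mug: white mug, 82 mm across, 90 mm tall; a bystander. Origin at the centre of its underside, z up
- tape_dispenser: grey tape dispenser with a paper roll, 140 x 50 x 78 mm; a bystander. Origin at the centre of its underside, z up
Not all that is in view belongs to the job. What is shaped like the level but pink is not meant.

How it is judged:
By the outcome, as a careful person would: the job done as asked, in the order asked, and still so for the second after the job is handed in, while the arm keeps its last pose, push and grip.
It also fails if it takes over 72 s, if anything falls off the work surface, if the arm or the gripper's body presses on something with over 40 N, if the wrist force passes 120 N, or if a joint passes its speed limit or range.

## Working session

There is one attempt and no reset: what is moved stays moved. The work goes in short steps, Python scripts to look and compute and a tool call to move; the robot and the scene stay as the last step left them, time stands still between calls to the robot, and variables do not carry over. Pictures are saved under pics/ and viewed, at most 10 in all, crops included, and the job is handed in when it is done.

Besides the shell and the picture viewer there is one more tool, called after "Emit:" as a command line: name --argument value ..., lists and objects as JSON in quotes. apply_moves: Moves the arm, as the interface text tells. Its arguments: {"type":"object","properties":{"motion":{"type":"array"},"force":{"type":"number"}},"required":["motion"]}

```bash
mkdir -p pics; ls; cat > h.py <<'E'
import numpy as np, cv2
from workcell import bot
def grab(n):
    P=bot.camera_params(n); im,d=bot.camera(n); np.savez('pics/'+n+'.npz',im=im,d=d,K=P['K'],T=P['world_from_camera'])
    return im,d,np.array(P['K']),np.array(P['world_from_camera'])
def load(n):
    z=np.load('pics/'+n+'.npz'); return z['im'],z['d'],z['K'],z['T']
def pts(d,K,T):
    v,u=np.mgrid[:400,:640]; c=np.stack([(u-K[0,2])/K[0,0]*d,-(v-K[1,2])/K[1,1]*d,-d,np.ones_like(d)],-1)
    return (c@T.T)[...,:3]
def ray(u,v,z,K,T):
    r=T[:3,:3]@np.array([(u-K[0,2])/K[0,0],-(v-K[1,2])/K[1,1],-1]); o=T[:3,3]; return o+r*(z-o[2])/r[2]
E
python3 - <<'E'
from h import *
print(bot.read_state(), bot.grip_depth)
a=grab('top');b=grab('side')
for n,x in(('top',a),('side',b)):
    print(n,x[2],x[3]); cv2.imwrite(f'pics/{n}0.png',x[0][...,::-1])
print(bot.camera_params('top').keys())
E
```

```text
pics
{'clock': 0.0, 'q': array([-0.84579332,  0.50184173, -0.42679184,  1.55141331,  0.22079531,
        1.13828209, -0.21031084]), 'qd': array([ 4.02277538e-04, -9.67406007e-04, -1.60504335e-03,  7.03079367e-04,
        8.02647043e-04,  7.59700928e-05,  2.07155862e-04]), 'joint_torque': array([ 8.21565827e-04, -5.69535506e+01, -5.81644848e+00, -2.80945569e+01,
        1.05714999e-02,  1.18350927e-02, -3.17539411e-05]), 'position': array([0.28935639, 0.58129718, 0.23027849]), 'tool_rot': array([-7.18799496e-01, -3.05773409e+00,  2.86014541e-03]), 'ft_force': array([-0.4780785 ,  0.20518052,  0.59593073]), 'moment': array([ 0.02375528,  0.05823945, -0.01976711]), 'gripper_force': 0.0, 'finger_gap': 0.08535619075549533} 0.0187
top [[391.57934711   0.         312.06805324]
 [  0.         391.57934711 196.72199455]
 [  0.           0.           1.        ]] [[ 0.00661934  0.99472295 -0.10238379  0.42068514]
 [-0.99991939  0.00547484 -0.01145558 -0.15928652]
 [-0.01083459  0.10245137  0.99467901  1.30721559]
 [ 0.          0.          0.          1.        ]]
side [[380.30096844   0.         316.10367048]
 [  0.         380.30096844 197.49316491]
 [  0.           0.           1.        ]] [[ 0.79949118  0.38964289 -0.45715673  0.07553414]
 [-0.60063707  0.52743834 -0.6008693  -0.76229505]
 [ 0.00699753  0.75497498  0.65571626  0.74404373]
 [ 0.          0.          0.          1.        ]]
dict_keys(['K', 'world_from_camera'])
```

View pics/top0.png

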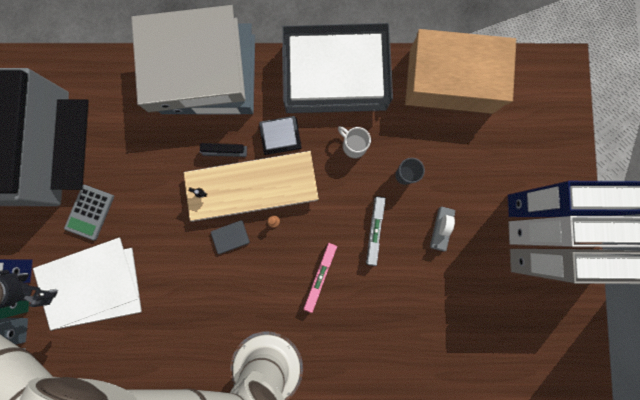

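View pics/side0.png

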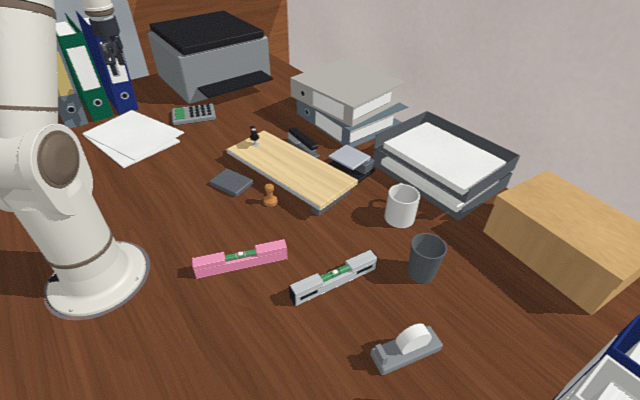

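The top view shows two bars shaped like levels: a grey one with a green vial at (376,231) and a pink one at (320,277). The grey one is meant, because it is aluminium and not pink. The riser board spans (185–317, 153–220), and its knob is at (198,191). I'll confirm the grey bar in a crop and measure both.

```bash
cat > m.py <<'E'
from h import *
def big(mask,seed):
    n,l=cv2.connectedComponents(mask.astype(np.uint8)); return l==l[seed[1],seed[0]]
def rect(P2):
    r=cv2.minAreaRect((P2*1000).astype(np.float32)); b=cv2.boxPoints(r)/1000
    e=[b[1]-b[0],b[2]-b[1]]; L=max(e,key=np.linalg.norm); return np.array(r[0])/1000,np.round(np.array(r[1])),np.degrees(np.arctan2(L[1],L[0]))%180
E
python3 - <<'E'
from m import *
it,dt,K,T=load('top'); isd,ds,Ks,Ts=load('side')
for n,im,d,k,t,s in(('top',it,dt,K,T,(376,231)),('side',isd,ds,Ks,Ts,(335,275))):
    P=pts(d,k,t); v,u=np.mgrid[:400,:640]
    m=(d>0)&(P[...,2]>0.036)&(P[...,2]<0.055)&(abs(u-s[0])<60)&(abs(v-s[1])<50)
    hsv=cv2.cvtColor(im,cv2.COLOR_RGB2HSV)
    m&=~((hsv[...,0]>150)&(hsv[...,1]>60))
    nn,l,st,_=cv2.connectedComponentsWithStats(m.astype(np.uint8)); i=1+np.argmax(st[1:,4]); m=l==i
    Q=P[m]; print(n,'level',m.sum(),rect(Q[:,:2]),np.percentile(Q[:,2],[5,50,95]))
    g=(hsv[...,0]>45)&(hsv[...,0]<85)&(hsv[...,1]>80)&(abs(u-s[0])<40)&(abs(v-s[1])<40)
    G=P[g]; print(' vial',g.sum(),np.median(G,0)); gm=np.argwhere(g).mean(0)
    print(' vial ray z=.04',ray(gm[1],gm[0],0.04,k,t))
    # board
    b=(hsv[...,0]>10)&(hsv[...,0]<28)&(im[...,0]>150)&(P[...,2]>0.03)&(P[...,2]<0.075)
    nn,l,st,_=cv2.connectedComponentsWithStats(b.astype(np.uint8)); i=1+np.argmax(st[1:,4]); b=l==i
    Q=P[b]; A=np.c_[Q[:,:2],np.ones(len(Q))]; c=np.linalg.lstsq(A,Q[:,2],rcond=None)[0]
    print(' board',b.sum(),rect(Q[:,:2]),c,Q.min(0),Q.max(0))
    hull=cv2.minAreaRect(np.argwhere(b)[:,::-1].astype(np.float32)); print(' boxpx',cv2.boxPoints(hull).round().tolist())
    bm=cv2.morphologyEx(b.astype(np.uint8),cv2.MORPH_CLOSE,np.ones((25,25)))>0
    kn=(im.max(-1)<70)&bm&(P[...,2]>0.085)
    print(' knob',kn.sum(),[round(x,4) for x in (np.median(P[kn],0) if kn.any() else [])], np.argwhere(kn).mean(0)[::-1])
    if kn.sum()>5: print(rect(P[kn][:,:2]),P[kn][:,2].max())
c1=cv2.resize(it[175:285,285:405,::-1],(480,440),interpolation=cv2.INTER_CUBIC)
c2=cv2.resize(it[145:225,175:275,::-1],(320,256),interpolation=cv2.INTER_CUBIC)
o=np.zeros((440,800,3),np.uint8);o[:,:480]=c1;o[:256,480:]=c2
cv2.imwrite('pics/crop1.png',o)
E
```

```text
top level 527 (array([ 0.44393292, -0.35203357]), array([ 29., 222.]), np.float32(171.83682)) [0.0388322  0.04407296 0.04842358]
 vial 57 [ 0.43481912 -0.35010985  0.04146725]
 vial ray z=.04 [ 0.44172632 -0.34986628  0.04      ]
 board 6191 (array([0.58690656, 0.05591046]), array([163., 420.]), np.float32(99.658676)) [ 0.00261286 -0.02110203  0.05047877] [ 0.4727488  -0.16395394  0.03728652] [0.6997323  0.27610163 0.06450955]
 boxpx [[182.0, 172.0], [310.0, 150.0], [318.0, 199.0], [190.0, 221.0]]
 knob 45 [np.float64(0.5577), np.float64(0.2034), np.float64(0.1038)] [198.11111111 191.86666667]
(array([0.55949744, 0.21068852]), array([54., 14.]), np.float32(67.42143)) 0.10781263097765059
side level 929 (array([ 0.44482526, -0.35171667]), array([ 30., 223.]), np.float32(171.98854)) [0.03763716 0.04341602 0.04575361]
 vial 159 [ 0.44233709 -0.35460814  0.04021865]
 vial ray z=.04 [ 0.44368648 -0.35427631  0.04      ]
 board 4256 (array([0.5886264 , 0.05628961]), array([168., 425.]), np.float32(99.83864)) [ 0.00540431 -0.01705111  0.04776709] [ 0.47413966 -0.16495002  0.03683765] [0.70031491 0.27459752 0.07488886]
 boxpx [[223.0, 156.0], [245.0, 117.0], [358.0, 180.0], [337.0, 219.0]]
 knob 5 [np.float64(0.5511), np.float64(0.1857), np.float64(0.0878)] [255.6 138.2]
```

View pics/crop1.png

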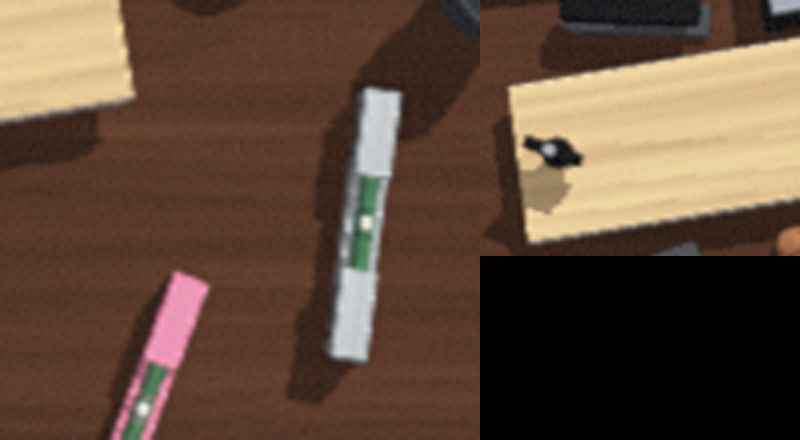

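The crop confirms it: the bar at the right, crop (366,222), is aluminium grey with a green vial, and the one at lower left is pink. The wing knob is at crop (553,152), with its wing running slightly down to the right. I'll move toward the level by way of the front.

Emit:
apply_moves --motion '[{"xyz": [10.4,-19.2,2.8],"rotation": [0,0,-12],"hand": 70},{"xyz": [10.4,-19.2,2.8],"rotation": [0,0,-12],"hand": 70},{"xyz": [10.4,-19.2,2.8],"rotation": [0,0,-12],"hand": 70},{"xyz": [10.4,-19.2,2.8],"rotation": [0,0,-12],"hand": 70},{"xyz": [10.4,-19.2,2.8],"rotation": [0,0,-12],"hand": 70},{"xyz": [10.4,-19.2,2.8],"rotation": [0,0,-12],"hand": 70},{"xyz": [10.4,-19.2,2.8],"rotation": [0,0,-12],"hand": 70},{"xyz": [10.4,-19.2,2.8],"rotation": [0,0,-12],"hand": 70},{"xyz": [10.4,-19.2,2.8],"rotation": [0,0,-12],"hand": 70},{"xyz": [10.4,-19.2,2.8],"rotation": [0,0,-12],"hand": 70},{"xyz": [10.4,-19.2,2.8],"rotation": [0,0,-12],"hand": 70},{"xyz": [10.4,-19.2,2.8],"rotation": [0,0,-12],"hand": 70}]'

```text
clock: 1.3
position: [0.5528, 0.0927, 0.3019]
tool_rot: [2.388, 2.034, -0.001]
ft_force: [-0.6, -0.1, 0.0]
finger_gap: 0.0701
gripper_force: 0.0
```

```bash
cat >> m.py <<'E'
from scipy.spatial.transform import Rotation as R
def st():
    s=bot.read_state(); r=R.from_rotvec(s['tool_rot']).as_matrix()
    print('t',round(s['clock'],2),'p',s['position'].round(4),'ytool',np.degrees(np.arctan2(r[1,1],r[0,1])).round(2),'ztool',r[:,2].round(4),'q',s['q'].round(2),'F',s['ft_force'].round(2),'M',s['moment'].round(3),'gap',round(s['finger_gap'],4),'gf',s['gripper_force'])
    return s,r
E
python3 -c "from m import *; st()"
```

```text
t 1.3 p [0.5528 0.0927 0.3019] ytool -9.16 ztool [ 0.0026 -0.0041 -1.    ] q [-0.23  0.24  0.02  1.71 -0.    1.19 -0.37] F [-0.59 -0.06  0.05] M [-0.013  0.014  0.012] gap 0.0701 gf 0.0
```

Emit:
apply_moves --motion '[{"xyz": [-4.2,-18.2,-4],"rotation": [0,0,-14.8],"hand": 60},{"xyz": [-4.2,-18.2,-4],"rotation": [0,0,-14.8],"hand": 60},{"xyz": [-4.2,-18.2,-4],"rotation": [0,0,-14.8],"hand": 60},{"xyz": [-4.2,-18.2,-4],"rotation": [0,0,-14.8],"hand": 60},{"xyz": [-4.2,-18.2,-4],"rotation": [0,0,-14.8],"hand": 60},{"xyz": [-4.2,-18.2,-4],"rotation": [0,0,-14.8],"hand": 60},{"xyz": [-4.2,-18.2,-4],"rotation": [0,0,-14.8],"hand": 60},{"xyz": [-4.2,-18.2,-4],"rotation": [0,0,-14.8],"hand": 60},{"xyz": [-4.2,-18.2,-4],"rotation": [0,0,-14.8],"hand": 60},{"xyz": [-4.2,-18.2,-4],"rotation": [0,0,-14.8],"hand": 60},{"xyz": [-4.2,-18.2,-4],"rotation": [0,0,-14.8],"hand": 60},{"xyz": [-4.2,-18.2,-4],"rotation": [0,0,-14.8],"hand": 60}]'

```text
clock: 2.5
position: [0.4436, -0.3536, 0.2005]
tool_rot: [-3.135, 0.203, 0.003]
ft_force: [0.1, 0.4, 0.1]
finger_gap: 0.0598
gripper_force: 0.0
```

Emit:
apply_moves --motion '[{"xyz": [0,0,0],"rotation": [0,0,0],"hand": 60},{"xyz": [0,0,0],"rotation": [0,0,0],"hand": 60},{"xyz": [0,0,0],"rotation": [0,0,0],"hand": 60}]'

```text
clock: 2.8
position: [0.4452, -0.3521, 0.2015]
tool_rot: [-3.135, 0.195, -0.001]
ft_force: [-0.5, 0.5, 0.7]
finger_gap: 0.0599
gripper_force: 0.0
```

```bash
python3 - <<'E'
from m import *
st(); im,d,K,T=grab('wrist'); print(K,T.round(3))
P=pts(d,K,T); hsv=cv2.cvtColor(im,cv2.COLOR_RGB2HSV)
m=(P[...,2]>0.035)&(P[...,2]<0.055)&(d>0.1)&(hsv[...,1]<50)&(im.min(-1)>90)
n,l,s,_=cv2.connectedComponentsWithStats(m.astype(np.uint8)); print(s[np.argsort(-s[:,4])[:4]])
for i in np.argsort(-s[1:,4])[:2]+1:
    Q=P[l==i]; print(rect(Q[:,:2]),np.percentile(Q[:,2],[5,50,95]))
cv2.imwrite('pics/w1.png',im[...,::-1])
E
```

```text
t 2.8 p [ 0.4452 -0.3521  0.2015] ytool -97.12 ztool [ 6.e-04  3.e-04 -1.e+00] q [ 0.24  0.38  0.48  1.82 -0.21  0.99 -0.89] F [-0.54  0.52  0.72] M [-0.017 -0.012 -0.007] gap 0.0599 gf 0.0
[[301.99905585   0.         315.64011725]
 [  0.         301.99905585 202.66170906]
 [  0.           0.           1.        ]] [[-0.124  0.941  0.316  0.526]
 [-0.992 -0.117 -0.039 -0.363]
 [-0.    -0.319  0.948  0.345]
 [ 0.     0.     0.     1.   ]]
[[     0      0    640    400 250238]
 [   302     73     30     78   2222]
 [   301    218     27     62   1536]
 [   511    107     36     69    961]]
(array([ 0.51450195, -0.36201337]), array([27., 71.]), np.float32(172.04742)) [0.04450048 0.04568767 0.04689047]
(array([ 0.37016458, -0.34113034]), array([28., 72.]), np.float32(171.9581)) [0.04425294 0.04574082 0.04687081]
```

View pics/w1.png

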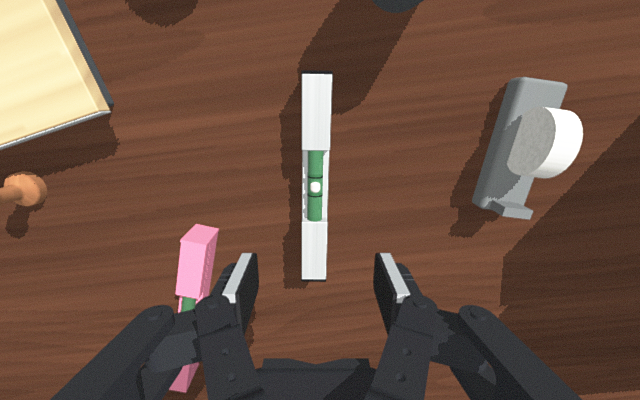

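The wrist view shows the grey level upright at (316,180), between the open fingers and clear of the pink one. All three views agree on its position, about (0.443, −0.352), axis −8°. I'll descend.

Emit:
apply_moves --motion '[{"xyz": [-0.1,0,-1.5],"rotation": [0,0,-0.15],"hand": 60},{"xyz": [-0.1,0,-3],"rotation": [0,0,-0.15],"hand": 60},{"xyz": [-0.1,0,-4.5],"rotation": [0,0,-0.15],"hand": 60},{"xyz": [-0.1,0,-5.5],"rotation": [0,0,-0.15],"hand": 60},{"xyz": [-0.1,0,-6.5],"rotation": [0,0,-0.15],"hand": 60},{"xyz": [-0.1,0,-7.2],"rotation": [0,0,-0.15],"hand": 60},{"xyz": [-0.1,0,-7.6],"rotation": [0,0,-0.15],"hand": 60},{"xyz": [-0.1,0,-7.8],"rotation": [0,0,-0.15],"hand": 60},{"xyz": [-0.1,0,-7.8],"rotation": [0,0,-0.15],"hand": 60},{"xyz": [-0.1,0,-7.8],"rotation": [0,0,-0.15],"hand": 60}]'

```text
clock: 3.85
position: [0.4427, -0.3535, 0.0072]
tool_rot: [3.133, -0.223, 0.002]
ft_force: [-0.4, -0.1, 0.7]
finger_gap: 0.0597
gripper_force: 0.0
```

Emit:
apply_moves --motion '[{"xyz": [0,0,0],"rotation": [0,0,0],"hand": 20},{"xyz": [0,0,0],"rotation": [0,0,0],"hand": 20},{"xyz": [0,0,0],"rotation": [0,0,0],"hand": 20},{"xyz": [0,0,0],"rotation": [0,0,0],"hand": 20},{"xyz": [0,0,0],"rotation": [0,0,0],"hand": 20},{"xyz": [0,0,0],"rotation": [0,0,0],"hand": 20},{"xyz": [0,0,0],"rotation": [0,0,0],"hand": 20},{"xyz": [0,0,0],"rotation": [0,0,0],"hand": 20}]' --force 50

```text
clock: 4.65
position: [0.4428, -0.3529, 0.0072]
tool_rot: [-3.133, 0.223, -0.002]
ft_force: [-0.9, 1.8, 6.0]
finger_gap: 0.0269
gripper_force: 51.3
```

```bash
python3 -c "from m import *; st()"
```

```text
t 4.65 p [ 0.4428 -0.3529  0.0072] ytool -98.13 ztool [ 1.3e-03  2.0e-04 -1.0e+00] q [ 0.35  0.66  0.36  1.92 -0.38  0.63 -0.77] F [-0.95  1.82  5.99] M [ 0.488  0.021 -0.048] gap 0.0269 gf 51.30278527736664
```

Emit:
apply_moves --motion '[{"xyz": [0,0,0.5],"rotation": [0,0,0],"hand": 20},{"xyz": [0,0,1.5],"rotation": [0,0,0],"hand": 20},{"xyz": [0,0,2.5],"rotation": [0,0,0],"hand": 20},{"xyz": [0,0,4],"rotation": [0,0,0],"hand": 20},{"xyz": [0,0,5.5],"rotation": [0,0,0],"hand": 20},{"xyz": [0.5,1.2,6.5],"rotation": [0,0,1.2],"hand": 20},{"xyz": [1,2.4,7],"rotation": [0,0,2.4],"hand": 20},{"xyz": [1.5,3.6,7],"rotation": [0,0,3.6],"hand": 20},{"xyz": [2,4.8,7],"rotation": [0,0,4.8],"hand": 20},{"xyz": [2.5,6,7],"rotation": [0,0,6],"hand": 20},{"xyz": [3,7.2,7],"rotation": [0,0,7.2],"hand": 20},{"xyz": [3.5,8.4,7],"rotation": [0,0,8.4],"hand": 20}]'

```text
clock: 5.85
position: [0.5292, -0.1421, 0.1817]
tool_rot: [2.928, 1.139, -0.001]
ft_force: [-0.4, -0.9, -3.2]
finger_gap: 0.0271
gripper_force: 50.1
```

Emit:
apply_moves --motion '[{"xyz": [0.5,1.2,0],"rotation": [0,0,1.2],"hand": 20},{"xyz": [1,2.4,0],"rotation": [0,0,2.4],"hand": 20},{"xyz": [1.5,3.6,0],"rotation": [0,0,3.6],"hand": 20},{"xyz": [2,4.8,0],"rotation": [0,0,4.8],"hand": 20},{"xyz": [2.5,6,0],"rotation": [0,0,6],"hand": 20},{"xyz": [2.57,6.4,0],"rotation": [0,0,7.2],"hand": 20},{"xyz": [2.57,6.4,0],"rotation": [0,0,8.4],"hand": 20},{"xyz": [2.57,6.4,0],"rotation": [0,0,9.6],"hand": 20},{"xyz": [2.57,6.4,0],"rotation": [0,0,9.6],"hand": 20},{"xyz": [2.57,6.4,0],"rotation": [0,0,9.6],"hand": 20}]'

```text
clock: 6.85
position: [0.5934, 0.0163, 0.1814]
tool_rot: [-2.028, -2.4, 0.001]
ft_force: [-0.2, 0.7, -3.7]
finger_gap: 0.027
gripper_force: 50.1
```

```bash
python3 - <<'E'
from m import *
st()
for n in('top','wrist'):
    im,d,K,T=grab(n); cv2.imwrite(f'pics/{n}2.png',im[...,::-1])
E
```

```text
t 6.85 p [0.5934 0.0163 0.1814] ytool 9.61 ztool [-5.e-04 -4.e-04 -1.e+00] q [-0.05  0.42 -0.02  1.76  0.01  0.97  0.08] F [-0.21  0.68 -3.7 ] M [-0.047 -0.035 -0.026] gap 0.027 gf 50.08530378341675
```

View pics/wrist2.png

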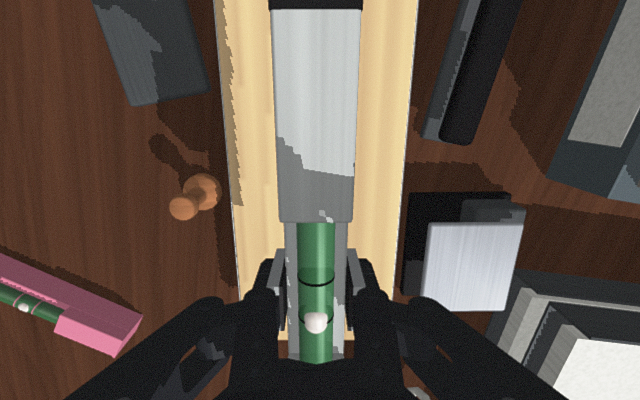

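The wrist view shows the level held lengthways over the board, with about even plywood margins on both sides, (230–275) and (360–405). Next I'll lower it, pitched a little to match the board.

Emit:
apply_moves --motion '[{"xyz": [0,0,-1],"rotation": [-0.24,-0.04,0],"hand": 20},{"xyz": [0,0,-2],"rotation": [-0.24,-0.04,0],"hand": 20},{"xyz": [0,0,-3],"rotation": [-0.24,-0.04,0],"hand": 20},{"xyz": [0,0,-4],"rotation": [-0.24,-0.04,0],"hand": 20},{"xyz": [0,0,-4.4],"rotation": [-0.24,-0.04,0],"hand": 20},{"xyz": [0,0,-4.55],"rotation": [-0.24,-0.04,0],"hand": 20},{"xyz": [0,0,-4.65],"rotation": [-0.24,-0.04,0],"hand": 20},{"xyz": [0,0,-4.7],"rotation": [-0.24,-0.04,0],"hand": 20},{"xyz": [0,0,-4.7],"rotation": [-0.24,-0.04,0],"hand": 20}]'

```text
clock: 7.85
position: [0.5946, 0.017, 0.0648]
tool_rot: [2.01, 2.388, -0.024]
ft_force: [-0.4, -0.3, -3.2]
finger_gap: 0.0274
gripper_force: 49.9
```

```bash
python3 -c "from m import *; st()"
```

```text
t 7.85 p [0.5946 0.017  0.0648] ytool 9.83 ztool [ 0.0059 -0.0249 -0.9997] q [-0.08  0.57 -0.01  1.83  0.05  0.74  0.05] F [-0.44 -0.32 -3.17] M [0.002 0.024 0.018] gap 0.0274 gf 49.94820713996887
```

Emit:
apply_moves --motion '[{"xyz": [0,0,-0.06],"rotation": [0,0,0],"hand": 20},{"xyz": [0,0,-0.12],"rotation": [0,0,0],"hand": 20},{"xyz": [0,0,-0.15],"rotation": [0,0,0],"hand": 20},{"xyz": [0,0,-0.15],"rotation": [0,0,0],"hand": 20}]'

```text
clock: 8.25
position: [0.5937, 0.0169, 0.06]
tool_rot: [2.01, 2.389, -0.026]
ft_force: [-0.9, -1.1, -3.8]
finger_gap: 0.0268
gripper_force: 50.0
```

Emit:
apply_moves --motion '[{"xyz": [0,0,-0.04],"rotation": [0,0,0],"hand": 20},{"xyz": [0,0,-0.07],"rotation": [0,0,0],"hand": 20},{"xyz": [0,0,-0.07],"rotation": [0,0,0],"hand": 20}]'

```text
clock: 8.55
position: [0.5939, 0.0169, 0.0593]
tool_rot: [2.01, 2.389, -0.026]
ft_force: [-3.1, -1.0, 4.6]
finger_gap: 0.027
gripper_force: 51.2
```

Contact at TCP z = 0.0593, as expected. I'll release and rise.

Emit:
apply_moves --motion '[{"xyz": [0,0,0.03],"rotation": [0,0,0],"hand": 34},{"xyz": [0,0,0.03],"rotation": [0,0,0],"hand": 45},{"xyz": [0,0,0.03],"rotation": [0,0,0],"hand": 60},{"xyz": [0,0,0.03],"rotation": [0,0,0],"hand": 60},{"xyz": [0,0,0.03],"rotation": [0,0,0],"hand": 60},{"xyz": [0,0,0.5],"rotation": [0,0,0],"hand": 60},{"xyz": [0,0,1],"rotation": [0,0,0],"hand": 60},{"xyz": [0,0,2],"rotation": [0,0,0],"hand": 60},{"xyz": [0,0,3.5],"rotation": [0.24,0.04,0],"hand": 60},{"xyz": [0,0,5],"rotation": [0.24,0.04,0],"hand": 60},{"xyz": [0,0,6],"rotation": [0.24,0.04,0],"hand": 60},{"xyz": [0,0,6],"rotation": [0.24,0.04,0],"hand": 60}]'

```text
clock: 9.75
position: [0.5972, 0.017, 0.2146]
tool_rot: [2.018, 2.398, 0.011]
ft_force: [1.0, -0.1, -0.0]
finger_gap: 0.0597
gripper_force: 0.0
```

```bash
cat > bub.py <<'E'
from m import *
def bubble(n='wrist',seed=None):
    im,d,K,T=grab(n); hsv=cv2.cvtColor(im,cv2.COLOR_RGB2HSV); P=pts(d,K,T)
    ax=np.array([-.169,.986]); c0=np.array([.5942,.0168])
    Q=np.stack([ray(u,v,.094,K,T) for v in range(400) for u in range(640)]).reshape(400,640,3)[...,:2]-c0
    s=Q@ax; t=Q@np.array([.986,.169])
    reg=(abs(s)<.045)&(abs(t)<.020)
    g=reg&(hsv[...,0]>40)&(hsv[...,0]<90)&(hsv[...,1]>70)
    w=reg&(hsv[...,1]<60)&(im.min(-1)>150)&(abs(t-np.median(t[g]))<.006)&(s>np.percentile(s[g],2))&(s<np.percentile(s[g],98))
    tm=np.median(t[g]); S=np.arange(-.04,.04,.001)
    prof=[im[reg&(abs(t-tm)<.004)&(abs(s-x)<.0005)].mean(0) if (reg&(abs(t-tm)<.004)&(abs(s-x)<.0005)).any() else [0,0,0] for x in S]
    print(n,'green s',np.percentile(s[g],[1,50,99]).round(4),'tm',tm.round(4),'white',w.sum(),s[w].mean().round(4) if w.any() else None)
    return im,S,np.array(prof)
E
python3 - <<'E'
from bub import *
st()
for n in('wrist','top'):
    im,S,p=bubble(n); cv2.imwrite(f'pics/{n}3.png',im[...,::-1])
    if n=='wrist': print(np.c_[S*1000,p].round().astype(int).tolist())
E
```

```text
t 9.75 p [0.5972 0.017  0.2146] ytool 9.82 ztool [ 1.010e-02  7.000e-04 -9.999e-01] q [-0.05  0.38 -0.03  1.73  0.01  1.02  0.09] F [ 1.03 -0.1  -0.04] M [-0.042 -0.07   0.011] gap 0.0597 gf 0.0
wrist green s [-0.0362  0.0064  0.0373] tm -0.001 white 96 -0.0085
[[-40, 185, 188, 187], [-39, 132, 132, 132], [-38, 94, 108, 98], [-37, 81, 127, 92], [-36, 81, 130, 92], [-35, 83, 130, 94], [-34, 83, 132, 95], [-33, 82, 131, 94], [-32, 85, 133, 96], [-31, 84, 132, 95], [-30, 83, 132, 95], [-29, 84, 133, 96], [-28, 84, 132, 96], [-27, 84, 131, 95], [-26, 84, 131, 95], [-25, 83, 132, 95], [-24, 84, 132, 96], [-23, 81, 131, 94], [-22, 83, 131, 94], [-21, 81, 130, 93], [-20, 83, 131, 95], [-19, 84, 131, 94], [-18, 84, 132, 95], [-17, 82, 131, 95], [-16, 79, 129, 91], [-15, 86, 132, 96], [-14, 136, 163, 136], [-13, 211, 214, 203], [-12, 233, 229, 224], [-11, 234, 228, 224], [-10, 231, 224, 220], [-9, 230, 224, 219], [-8, 230, 224, 220], [-7, 230, 225, 220], [-6, 225, 218, 213], [-5, 214, 206, 202], [-4, 190, 185, 178], [-3, 148, 156, 142], [-2, 84, 129, 93], [-1, 75, 126, 87], [0, 78, 127, 90], [1, 78, 127, 89], [2, 78, 127, 90], [3, 79, 126, 91], [4, 79, 128, 91], [5, 78, 126, 91], [6, 77, 127, 90], [7, 79, 127, 90], [8, 78, 127, 90], [9, 73, 121, 85], [10, 51, 73, 57], [11, 41, 60, 47], [12, 63, 111, 74], [13, 64, 112, 75], [14, 67, 115, 79], [15, 76, 126, 89], [16, 77, 124, 88], [17, 76, 126, 89], [18, 75, 124, 87], [19, 77, 126, 89], [20, 77, 126, 89], [21, 75, 123, 87], [22, 75, 125, 87], [23, 75, 124, 87], [24, 77, 125, 89], [25, 75, 124, 88], [26, 76, 125, 88], [27, 76, 124, 88], [28, 76, 124, 88], [29, 77, 124, 88], [30, 74, 123, 86], [31, 76, 124, 88], [32, 74, 123, 86], [33, 76, 125, 88], [34, 75, 124, 88], [35, 75, 124, 87], [36, 74, 123, 86], [37, 72, 122, 84], [38, 95, 133, 104], [39, 161, 174, 165]]
top green s [-0.0335 -0.0204  0.0078] tm -0.0023 white 9 -0.0068
```

View pics/wrist3.png

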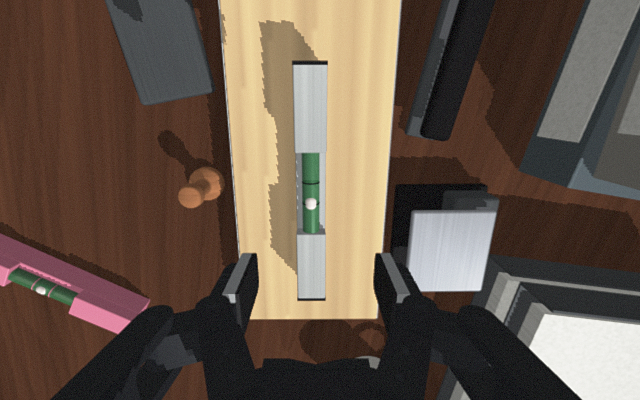

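The wrist view shows the level upright and lengthways in the middle of the board, (311,62)–(311,300). The bubble at (311,204) is off toward the hinge by about 8.5 mm, so the slope is about 21 mrad and the turn about 1.06 rad. Now to the knob.

Emit:
apply_moves --motion '[{"xyz": [-1.4,7.8,1.5],"rotation": [0,0,-5],"hand": 60},{"xyz": [-1.4,7.8,1.5],"rotation": [0,0,-5],"hand": 60},{"xyz": [-1.4,7.8,1.5],"rotation": [0,0,-5],"hand": 60},{"xyz": [-1.4,7.8,1.5],"rotation": [0,0,-5],"hand": 60},{"xyz": [-1.4,7.8,1.5],"rotation": [0,0,-5],"hand": 60},{"xyz": [-1.4,7.8,1.5],"rotation": [0,0,-5],"hand": 60},{"xyz": [-1.4,7.8,1.5],"rotation": [0,0,-5],"hand": 60},{"xyz": [-1.4,7.8,1.5],"rotation": [0,0,-5],"hand": 60}]'

```text
clock: 10.65
position: [0.5591, 0.209, 0.2449]
tool_rot: [2.578, 1.794, -0.003]
ft_force: [0.5, 0.1, -0.3]
finger_gap: 0.0601
gripper_force: 0.0
```

```bash
python3 - <<'E'
from m import *
st(); im,d,K,T=grab('wrist'); P=pts(d,K,T)
v,u=np.mgrid[:400,:640]
near=np.hypot(P[...,0]-.5605,P[...,1]-.212)<.045
for lo,hi in((.098,.112),(.085,.112)):
    m=near&(im.max(-1)<90)&(P[...,2]>lo)&(P[...,2]<hi)&(d>.12)
    Q=P[m]; print(m.sum(),rect(Q[:,:2]),np.percentile(Q[:,2],[5,50,95]), np.argwhere(m).mean(0)[::-1])
cv2.imwrite('pics/w4.png',im[...,::-1])
im,d,K,T=grab('top');P=pts(d,K,T)
near=np.hypot(P[...,0]-.5605,P[...,1]-.212)<.04
E
```

```text
t 10.65 p [0.5591 0.209  0.2449] ytool -20.34 ztool [-0.0012 -0.0018 -1.    ] q [-0.4   0.36 -0.01  1.69  0.    1.1  -0.76] F [ 0.47  0.14 -0.25] M [-0.008 -0.026  0.011] gap 0.0601 gf 0.0
619 (array([0.55896863, 0.21501968]), array([54., 14.]), np.float32(69.96549)) [0.10227316 0.10442421 0.1056625 ] [314.2907916  180.85298869]
639 (array([0.55896863, 0.21501968]), array([54., 14.]), np.float32(69.96549)) [0.10137091 0.1043773  0.10565978] [314.27386541 179.99530516]
```

View pics/w4.png

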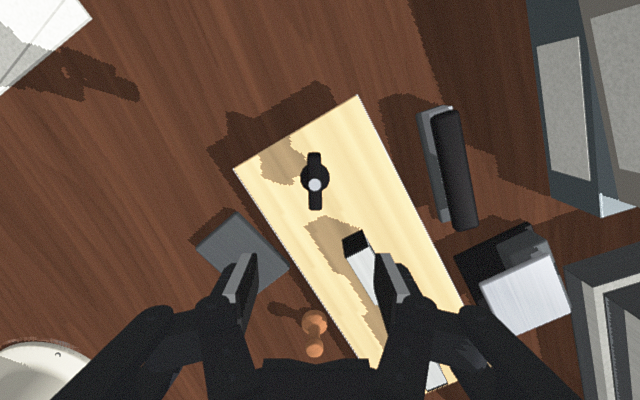

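The view shows the wing knob at (314,181), with its wing along image up-down and the fingers across it. The stud tip is a white dot at (315,185). I'll check the height profile of the hub and stud.

```bash
python3 - <<'E'
from m import *
im,d,K,T=load('wrist'); P=pts(d,K,T)
for v in range(148,216,4): print(v,' '.join(f'{int(P[v,u,2]*1000):3d}' for u in range(296,336,3)))
b=(im[...,0]>150)&(cv2.cvtColor(im,cv2.COLOR_RGB2HSV)[...,0]<28)&(P[...,2]>.03)&(P[...,2]<.07)&(cv2.cvtColor(im,cv2.COLOR_RGB2HSV)[...,1]>40)
Q=P[b];s=(Q[:,:2]-[.5942,.0168])@[-.169,.986]; print(np.polyfit(s,Q[:,2],1),b.sum())
E
```

```text
148  48  47  47  48  47  47  47  47  49  47  48  47  48  47
152  47  47  47  47  48  85  86  87  48  46  46  48  48  46
156  46  47  46  48 103 103 103 103 102  47  48  49  48  48
160  47  48  48  48 104 103 104 103 102  47  48  48  48  48
164  47  49  48  48 104 105 104 106 102  49  48  48  47  48
168  49  49  74  78 104 106 104 105 104  79  80  48  48  50
172  49  48  80  80 104 103 105 105 104  81  80  48  48  47
176  49  47  81  80 103 105 103 105 104  80  80  79  50  48
180  47  48  80  81 103 105 105 104 104  80  81  79  50  49
184  47  49  81  79 105 105 104 105 104  80  80  49  48  48
188  49  49  48  80 103 106 107 106 103  80  48  50  49  49
192  49  48  49  48 103 106 106 105 104  48  49  49  49  48
196  49  48  47  48 103 104 104 104 104  48  48  50  47  48
200  48  51  48  48 101 105 104 105 104  48  50  49  49  48
204  48  49  48  49 103 104 104 103 103  48  48  49  50  50
208  49  48  49  48  50 105 105 105 103  49  49  48  49  48
212  50  49  49  48  50  48  49  48  49  48  48  50  51  49
[-0.02307725  0.05298083] 24478
```

Emit:
apply_moves --motion '[{"xyz": [0,0,-1.5],"rotation": [0,0,0],"hand": 40},{"xyz": [0,0,-3],"rotation": [0,0,0],"hand": 40},{"xyz": [0,0,-4.2],"rotation": [0,0,0],"hand": 40},{"xyz": [0,0,-4.8],"rotation": [0,0,0],"hand": 40},{"xyz": [0,0,-4.8],"rotation": [0,0,0],"hand": 40},{"xyz": [0,0,-4.8],"rotation": [0,0,0],"hand": 40}]'

```text
clock: 11.35
position: [0.5597, 0.2117, 0.1267]
tool_rot: [2.576, 1.797, 0.002]
ft_force: [0.8, 0.1, -0.5]
finger_gap: 0.04
gripper_force: 0.0
```

```bash
python3 -c "from m import *; st()"
```

```text
t 11.35 p [0.5597 0.2117 0.1267] ytool -20.21 ztool [ 1.1e-03  4.0e-04 -1.0e+00] q [-0.4   0.49 -0.01  1.78  0.01  0.86 -0.76] F [ 0.85  0.15 -0.5 ] M [-0.016  0.008  0.006] gap 0.04 gf 0.0
```

Emit:
apply_moves --motion '[{"xyz": [0,0.1,-0.6],"rotation": [0,0,0],"hand": 40},{"xyz": [0,0.1,-1.2],"rotation": [0,0,0],"hand": 40},{"xyz": [0,0.1,-1.7],"rotation": [0,0,0],"hand": 40},{"xyz": [0,0.1,-1.7],"rotation": [0,0,0],"hand": 40},{"xyz": [0,0.1,-1.7],"rotation": [0,0,0],"hand": 20},{"xyz": [0,0.1,-1.7],"rotation": [0,0,0],"hand": 8},{"xyz": [0,0.1,-1.7],"rotation": [0,0,0],"hand": 8},{"xyz": [0,0.1,-1.7],"rotation": [0,0,0],"hand": 8},{"xyz": [0,0.1,-1.7],"rotation": [0,0,0],"hand": 8}]' --force 50

```text
clock: 12.25
position: [0.5596, 0.2143, 0.0837]
tool_rot: [2.575, 1.798, 0.002]
ft_force: [3.1, -0.9, -1.7]
finger_gap: 0.013
gripper_force: 53.1
```

```bash
python3 -c "from m import *; st()"
```

```text
t 12.25 p [0.5596 0.2143 0.0837] ytool -20.17 ztool [ 1.5e-03  2.0e-04 -1.0e+00] q [-0.4   0.55 -0.01  1.8   0.01  0.78 -0.77] F [ 3.11 -0.87 -1.68] M [-0.124 -0.523  0.138] gap 0.013 gf 53.08610737323761
```

Emit:
apply_moves --motion '[{"xyz": [0,0,0],"rotation": [0,0,-0.5],"hand": 8},{"xyz": [0,0,0],"rotation": [0,0,-1],"hand": 8},{"xyz": [0,0,0],"rotation": [0,0,-1.5],"hand": 8},{"xyz": [0,0,0],"rotation": [0,0,-2],"hand": 8},{"xyz": [0,0,0],"rotation": [0,0,-2.5],"hand": 8},{"xyz": [0,0,0],"rotation": [0,0,-3],"hand": 8},{"xyz": [0,0,0],"rotation": [0,0,-3.5],"hand": 8},{"xyz": [0,0,0],"rotation": [0,0,-4],"hand": 8},{"xyz": [0,0,0],"rotation": [0,0,-4.5],"hand": 8},{"xyz": [0,0,0],"rotation": [0,0,-5],"hand": 8}]'

```text
clock: 13.25
position: [0.5595, 0.2144, 0.0837]
tool_rot: [2.954, 1.068, 0.002]
ft_force: [2.3, -0.7, -1.6]
finger_gap: 0.0127
gripper_force: 53.4
```

```bash
python3 -c "from m import *; st()"
```

```text
t 13.25 p [0.5595 0.2144 0.0837] ytool -50.27 ztool [ 1.5e-03  3.0e-04 -1.0e+00] q [-0.5   0.56  0.12  1.81 -0.09  0.78 -1.22] F [ 2.28 -0.75 -1.62] M [-0.103 -0.486  0.244] gap 0.0127 gf 53.4110426902771
```

Emit:
apply_moves --motion '[{"xyz": [0,0,0],"rotation": [0,0,-0.5],"hand": 8},{"xyz": [0,0,0],"rotation": [0,0,-1],"hand": 8},{"xyz": [0,0,0],"rotation": [0,0,-1.5],"hand": 8},{"xyz": [0,0,0],"rotation": [0,0,-2],"hand": 8},{"xyz": [0,0,0],"rotation": [0,0,-2.5],"hand": 8},{"xyz": [0,0,0],"rotation": [0,0,-3],"hand": 8},{"xyz": [0,0,0],"rotation": [0,0,-3.5],"hand": 8},{"xyz": [0,0,0],"rotation": [0,0,-4],"hand": 8},{"xyz": [0,0,0],"rotation": [0,0,-4.5],"hand": 8},{"xyz": [0,0,0],"rotation": [0,0,-5],"hand": 8}]'

```text
clock: 14.25
position: [0.5595, 0.2146, 0.0837]
tool_rot: [-3.13, -0.267, -0.002]
ft_force: [1.8, -0.8, -2.1]
finger_gap: 0.0132
gripper_force: 53.4
```

Emit:
apply_moves --motion '[{"xyz": [0,0,0],"rotation": [0,0,0],"hand": 8},{"xyz": [0,0,0],"rotation": [0,0,0],"hand": 8},{"xyz": [0,0,0],"rotation": [0,0,0],"hand": 8},{"xyz": [0,0,0],"rotation": [0,0,0],"hand": 8},{"xyz": [0,0,0],"rotation": [0,0,0],"hand": 8},{"xyz": [0,0,0],"rotation": [0,0,0],"hand": 8},{"xyz": [0,0,0],"rotation": [0,0,0],"hand": 8},{"xyz": [0,0,0],"rotation": [0,0,0],"hand": 8},{"xyz": [0,0,0],"rotation": [0,0,0],"hand": 8},{"xyz": [0,0,0],"rotation": [0,0,0],"hand": 8},{"xyz": [0,0,0],"rotation": [0,0,0],"hand": 8},{"xyz": [0,0,0],"rotation": [0,0,0],"hand": 8}]'

```text
clock: 15.45
position: [0.5594, 0.2146, 0.0837]
tool_rot: [-3.13, -0.269, -0.002]
ft_force: [5.4, 0.3, 2.5]
finger_gap: 0.0128
gripper_force: 53.5
```

```bash
python3 - <<'E'
from bub import *
st(); o=np.zeros((400,800,3),np.uint8)
for n,sl,(x0,x1) in(('top',(slice(165,215),slice(230,280)),(0,400)),('side',(slice(145,195),slice(275,325)),(400,800))):
    im,S,p=bubble(n)
    o[:,x0:x1]=cv2.resize(im[sl][...,::-1],(400,400),interpolation=cv2.INTER_CUBIC)
cv2.imwrite('pics/b1.png',o)
E
```

```text
t 15.45 p [0.5594 0.2146 0.0837] ytool -80.16 ztool [ 1.2e-03  3.0e-04 -1.0e+00] q [-0.6   0.57  0.25  1.81 -0.19  0.79 -1.66] F [5.41 0.29 2.48] M [ 0.068 -1.158  0.062] gap 0.0128 gf 53.47420513629913
top green s [-0.0339  0.0005  0.0364] tm -0.0014 white 10 0.0007
side green s [-0.031   0.0009  0.0359] tm -0.0048 white 2 0.004
```

View pics/b1.png

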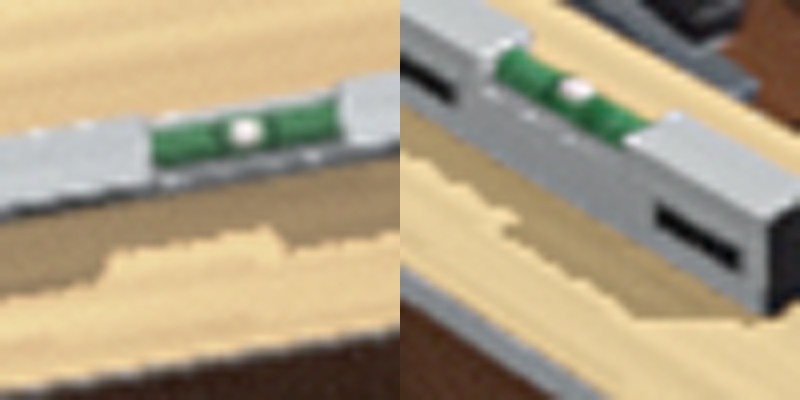

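The crops show the bubble at (245,131) with the vial spanning 153–340, so it's centred. I'll release the knob, rise, and go over the hinge-side end block with closed fingers.

Emit:
apply_moves --motion '[{"xyz": [0,0,0],"rotation": [0,0,0],"hand": 20},{"xyz": [0,0,0],"rotation": [0,0,0],"hand": 36},{"xyz": [0,0,0],"rotation": [0,0,0],"hand": 36},{"xyz": [0,0,0],"rotation": [0,0,0],"hand": 36},{"xyz": [0,0,0.8],"rotation": [0,0,0],"hand": 36},{"xyz": [0,0,1.8],"rotation": [0,0,0],"hand": 36},{"xyz": [0,0,3.2],"rotation": [0,0,0],"hand": 36},{"xyz": [0,0,4.8],"rotation": [0,0,0],"hand": 36},{"xyz": [0.3,-1.5,5],"rotation": [0,0,1.3],"hand": 20},{"xyz": [0.6,-3,5],"rotation": [0,0,2.6],"hand": 0},{"xyz": [0.9,-4.5,5],"rotation": [0,0,3.9],"hand": 0},{"xyz": [1.2,-6,5],"rotation": [0,0,5.2],"hand": 0}]'

```text
clock: 16.75
position: [0.5885, 0.0633, 0.2084]
tool_rot: [-2.938, -1.111, 0.0]
ft_force: [0.4, 0.3, 0.0]
finger_gap: -0.0001
gripper_force: 0.0
```

Emit:
apply_moves --motion '[{"xyz": [0.3,-1.5,0],"rotation": [0,0,1.3],"hand": 0},{"xyz": [0.5,-3,0],"rotation": [0,0,2.6],"hand": 0},{"xyz": [0.7,-4.8,0],"rotation": [0,0,3.9],"hand": 0},{"xyz": [0.7,-4.8,0],"rotation": [0,0,5.2],"hand": 0},{"xyz": [0.7,-4.8,0],"rotation": [0,0,6.5],"hand": 0},{"xyz": [0.7,-4.8,0],"rotation": [0,0,7.8],"hand": 0},{"xyz": [0.7,-4.8,0],"rotation": [0,0,9.1],"hand": 0},{"xyz": [0.7,-4.8,0],"rotation": [0,0,9.8],"hand": 0},{"xyz": [0.7,-4.8,0],"rotation": [0,0,9.8],"hand": 0},{"xyz": [0.7,-4.8,0],"rotation": [0,0,9.8],"hand": 0}]'

```text
clock: 17.75
position: [0.606, -0.0556, 0.2081]
tool_rot: [-2.025, -2.401, 0.0]
ft_force: [0.4, -0.1, -0.0]
finger_gap: 0.0003
gripper_force: 0.0
```

```bash
python3 - <<'E'
from bub import *
st()
im,S,p=bubble('wrist'); cv2.imwrite('pics/w5.png',im[...,::-1])
z=np.load('pics/wrist.npz'); K,T=z['K'],z['T']; P=pts(z['d'],K,T); hsv=cv2.cvtColor(im,cv2.COLOR_RGB2HSV)
m=(P[...,2]>.088)&(P[...,2]<.108)&(hsv[...,1]<45)&(im.min(-1)>90)&(np.hypot(P[...,0]-.594,P[...,1]-.017)<.13)
n,l,s,_=cv2.connectedComponentsWithStats(m.astype(np.uint8))
for i in np.argsort(-s[1:,4])[:2]+1: Q=P[l==i]; print(s[i],rect(Q[:,:2]),np.percentile(Q[:,2],[5,50,95]))
bubble('top')
E
```

```text
t 17.75 p [ 0.606  -0.0556  0.2081] ytool 9.72 ztool [-6.e-04  2.e-04 -1.e+00] q [ 0.    0.42  0.06  1.7  -0.03  1.03  0.24] F [ 0.41 -0.12 -0.03] M [ 0.009 -0.064  0.027] gap 0.0003 gf 0.0
wrist green s [-0.038   0.0068  0.0371] tm -0.0012 white 145 -0.0006
[ 300  157   33   80 2466] (array([ 0.60547449, -0.05529628]), array([28., 71.]), np.float32(100.282295)) [0.09945668 0.10067565 0.10172484]
[ 297    0   38   62 2297] (array([0.58287708, 0.07315575]), array([28., 39.]), np.float32(100.34974)) [0.09923253 0.10060572 0.10183599]
  return _methods._mean(a, axis=axis, dtype=dtype,
  ret = ret.dtype.type(ret / rcount)
Traceback (most recent call last):
  File "bub.py", line 9, in bubble
    w=reg&(hsv[...,1]<60)&(im.min(-1)>150)&(abs(t-np.median(t[g]))<.006)&(s>np.percentile(s[g],2))&(s<np.percentile(s[g],98))
                                                                            ~~~~~~~~~~~~~^^^^^^^^
IndexError: index -1 is out of bounds for axis 0 with size 0
```

View pics/w5.png

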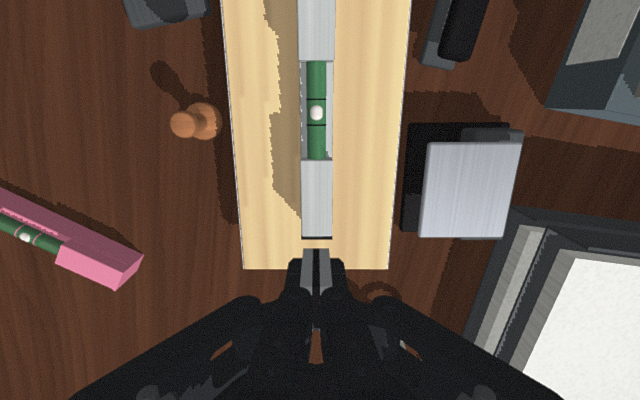

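The view shows the bubble at (317,112), between the black lines at rows 99 and 124 and about 0.6 mm off. The fingers stand right over the near end block, whose centre is (0.6055, −0.0553) and top z 0.1006. I'll press down gently.

Emit:
apply_moves --motion '[{"xyz": [0,0,-1],"rotation": [0,0,0],"hand": 0},{"xyz": [0,0,-2],"rotation": [0,0,0],"hand": 0},{"xyz": [0,0,-3],"rotation": [0,0,0],"hand": 0},{"xyz": [0,0,-3.6],"rotation": [0,0,0],"hand": 0},{"xyz": [0,0,-3.9],"rotation": [0,0,0],"hand": 0},{"xyz": [0,0,-4.1],"rotation": [0,0,0],"hand": 0},{"xyz": [0,0,-4.1],"rotation": [0,0,0],"hand": 0},{"xyz": [0,0,-4.1],"rotation": [0,0,0],"hand": 0}]'

```text
clock: 18.65
position: [0.6071, -0.0556, 0.1068]
tool_rot: [2.022, 2.403, 0.002]
ft_force: [-0.2, -0.6, 0.7]
finger_gap: -0.0001
gripper_force: 0.0
```

Emit:
apply_moves --motion '[{"xyz": [0,0,-0.04],"rotation": [0,0,0],"hand": 0},{"xyz": [0,0,-0.08],"rotation": [0,0,0],"hand": 0},{"xyz": [0,0,-0.12],"rotation": [0,0,0],"hand": 0},{"xyz": [0,0,-0.14],"rotation": [0,0,0],"hand": 0},{"xyz": [0,0,-0.14],"rotation": [0,0,0],"hand": 0}]'

```text
clock: 19.15
position: [0.6063, -0.0556, 0.1023]
tool_rot: [-2.023, -2.404, 0.0]
ft_force: [-0.5, -0.1, 0.6]
finger_gap: 0.0001
gripper_force: 0.0
```

Emit:
apply_moves --motion '[{"xyz": [0,0,-0.03],"rotation": [0,0,0],"hand": 0},{"xyz": [0,0,-0.06],"rotation": [0,0,0],"hand": 0},{"xyz": [0,0,-0.06],"rotation": [0,0,0],"hand": 0},{"xyz": [0,0,-0.06],"rotation": [0,0,0],"hand": 0}]'

```text
clock: 19.55
position: [0.6063, -0.0556, 0.1008]
tool_rot: [-2.023, -2.404, 0.0]
ft_force: [-0.2, -0.7, -0.1]
finger_gap: -0.0001
gripper_force: 0.0
```

Emit:
apply_moves --motion '[{"xyz": [0,0,-0.02],"rotation": [0,0,0],"hand": 0},{"xyz": [0,0,-0.02],"rotation": [0,0,0],"hand": 0},{"xyz": [0,0,-0.02],"rotation": [0,0,0],"hand": 0}]'

```text
clock: 19.85
position: [0.6063, -0.0556, 0.1003]
tool_rot: [-2.023, -2.404, -0.0]
ft_force: [-0.5, -0.9, 0.2]
finger_gap: 0.0002
gripper_force: 0.0
```

Emit:
apply_moves --motion '[{"xyz": [0,0,-0.02],"rotation": [0,0,0],"hand": 0},{"xyz": [0,0,-0.02],"rotation": [0,0,0],"hand": 0},{"xyz": [0,0,-0.02],"rotation": [0,0,0],"hand": 0}]'

```text
clock: 20.15
position: [0.6064, -0.0556, 0.1001]
tool_rot: [2.023, 2.404, 0.0]
ft_force: [-1.0, -0.1, 3.0]
finger_gap: 0.0002
gripper_force: 1.9
```

Emit:
apply_moves --motion '[{"xyz": [0,0,-0.02],"rotation": [0,0,0],"hand": 0},{"xyz": [0,0,-0.02],"rotation": [0,0,0],"hand": 0},{"xyz": [0,0,-0.02],"rotation": [0,0,0],"hand": 0}]'

```text
clock: 20.45
position: [0.6065, -0.0555, 0.1001]
tool_rot: [2.023, 2.404, 0.0]
ft_force: [-3.3, 0.5, 7.2]
finger_gap: -0.0001
gripper_force: 3.8
```

Emit:
apply_moves --motion '[{"xyz": [0,0,-0.013],"rotation": [0,0,0],"hand": 0},{"xyz": [0,0,-0.013],"rotation": [0,0,0],"hand": 0},{"xyz": [0,0,-0.013],"rotation": [0,0,0],"hand": 0},{"xyz": [0,0,-0.013],"rotation": [0,0,0],"hand": 0},{"xyz": [0,0,-0.013],"rotation": [0,0,0],"hand": 0},{"xyz": [0,0,-0.013],"rotation": [0,0,0],"hand": 0},{"xyz": [0,0,-0.013],"rotation": [0,0,0],"hand": 0},{"xyz": [0,0,-0.013],"rotation": [0,0,0],"hand": 0}]'

```text
clock: 21.25
position: [0.6065, -0.0556, 0.1001]
tool_rot: [2.022, 2.404, 0.001]
ft_force: [-3.3, 1.0, 9.8]
finger_gap: -0.0002
gripper_force: 4.8
```

```bash
python3 - <<'E'
from bub import *
f=[]
st(); im,S,p=bubble('wrist'); cv2.imwrite('pics/w6.png',im[...,::-1]); print((p[(S>-.016)&(S<.016)]).round().astype(int)[:,1].tolist())
for i in range(6): bot.camera('side'); f.append(bot.read_state()['ft_force'])
print(np.round(f,1).tolist(),np.mean(f,0))
E
```

```text
t 21.25 p [ 0.6065 -0.0556  0.1001] ytool 9.84 ztool [ 5.e-04  1.e-04 -1.e+00] q [ 0.01  0.55  0.05  1.77 -0.04  0.82  0.25] F [-3.35  1.03  9.85] M [ 0.108  0.77  -0.012] gap -0.0002 gf 4.786829706999924
wrist green s [-0.038   0.0082  0.038 ] tm -0.001 white 136 -0.0002
[106, 105, 105, 106, 106, 46, 54, 95, 104, 108, 132, 142, 147, 149, 150, 150, 154, 154, 156, 155, 149, 120, 106, 105, 105, 99, 34, 109, 105, 105, 106, 105]
[[-3.6, 1.1, 9.4], [-3.0, -0.9, 9.2], [-3.2, 0.6, 9.7], [-3.9, 1.1, 9.8], [-3.8, 0.0, 10.1], [-2.9, 0.1, 8.9]] [-3.39400744  0.33157878  9.50123782]
```

View pics/w6.png

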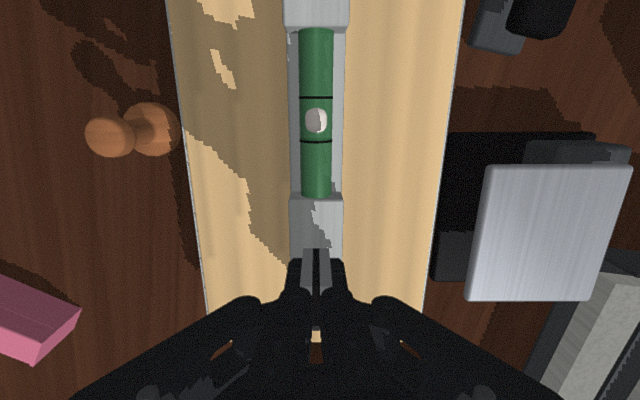

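The fingers are pressing the end block at (316,250) with about 9.5 N, and the bubble at (316,120) sits centred between the lines at rows 97 and 141. I'll hand it in.

```bash
python3 -c "from workcell import bot; print(bot.close_job())"
```

```text
the job is handed in; nothing more can be done
None
```

The job is handed in: the spirit level lies upright and lengthways on the riser board, the bubble is centred between the lines, and the arm is still pressing its end block at about 9.5 N.

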